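# Pack the panel repair kit into its matching trays

### The arm

A 7-joint arm with a two-finger parallel gripper is mounted at the origin on a cart in front of the work surface, level with it; the furniture and walls round the work are solid. World frame = base frame: x ahead of the robot, y to its left, z up, the work surface at z = 0. Lengths are in mm, angles in rad, forces in N, time in s.
With the tool pointing down it reaches from about 400 to 875 mm from the base axis. Payload 4.4 kg.
Tool frame: the origin (TCP) lies at the very end of the fingers, on their centre line; the grasp point (between the pads) lies 19 mm behind it; z points along the fingers, y is the line along which they close (so a half turn about z gives the same grasp; the last joint's range is limited). The gripper opens to 85 mm and grips with 20 to 120 N. Pads are 22 mm wide; open, the fingers measure 114 mm over their backs; the gripper's body (76 mm by 85 mm) begins 54 mm behind the grasp point. The pads swing forward as they close: fully open they stand 13 mm farther back than shut.
Start: joints at [-1.366, 0.628, 0.038, 1.517, -0.027, 0.996, -0.02], TCP at [173.852, 626.333, 231.313] pointing down, gripper open.
Joint ranges: [-3.06, 3.06], [-0.37, 2.12], [-1.25, 1.32], [0.18, 2.47], [-1.1, 4.24], [0.23, 1.98], [-2.94, 2.94]. Speed limits (rad/s): [2.57, 2.57, 3.14, 3.14, 3.14, 3.14, 3.14].

### API

Orientations are given as [roll, pitch, yaw] about the fixed x, y, z axes, in that order (R = Rz(yaw) Ry(pitch) Rx(roll)).
In Python, from cell import sensors, get_image, camera_params, order gives the robot as it stands.
- The arm moves only by the shell command python3 -m inch 'ROWS' [OPENING]. ROWS is JSON, a list that holds one entry, the list of rows, each a list of 4 numbers: the shift along the tool's x, y, z in cm, then the turn about the tool's z in degrees. A call has 1 to 8 rows; each row is the pose to reach, as a shift and turn from the pose commanded when the call began, along the tool's axes at that moment; what a row does not reach only later rows make up. A row lasts 1/12 s, in which the tool goes at most 41.7 mm and 7.16 degrees, less where a joint would pass 70% of its speed; a pose out of reach is approached as far as the arm can. A call with a gripper value outside its range is refused whole. OPENING is the finger opening in cm, from 0 to 8.54, set as the call begins (- or left out, the last holds). The fingers move at their own pace and stop on an object; the grip force is fixed at half the most. Time passes only in rows, so rows that repeat a pose let the fingers close. It gives the time, the measured TCP pose, the force, the opening and the grip force at its end, in the units of the state.
- sensors.read_state(): the state, without advancing time (a new reading comes with each control period).
- get_image(name): name is "side" or "top" or "wrist"; returns the picture (400x640x3 uint8, blue, green, red); there is no depth.
- camera_params(name): a dict with "mtx" (3x3 intrinsics, pixels), "D" ([k1, k2, p1, p2, k3] as OpenCV has them; the pictures are not rectified), "rvec" (rotation vector, rad) and "tvec" (3), from world to camera coordinates, as OpenCV has them. Camera axes: x right, y down, z forward; pixel columns grow to the right and rows downward; lengths in mm; the calibration is good to about 2 mm. A picture is of the moment at which its call begins: read the wrist's pose just before it. camera_params takes no time and is no camera call; for the wrist camera it gives the pose at the moment of the call.
- order.finish_job(): hands the job in; it is judged then, once.
The state is a dict: "clock": time; "qpos": joint angles; "qd": joint speeds; "tau": joint torques, N m; "eef_pos": TCP position; "tool_rot": TCP orientation; "force": force on the tool from outside, world axes, zero at the start; "torque": the same for the moment, N m; "width": finger opening in mm; "gripper_force": force on a finger pad.
Only numpy, scipy, OpenCV 4.12 (cv2) and the standard library are available. Lean on these libraries where they do the work, as an engineer would, in place of code of your own. Each camera call takes 0.05 s, during which the arm holds its last target. There are 200 camera calls.

### The job

Pack the panel repair kit: put the contactor, the cream terminal strip, the red tape roll and the torch each into the black tray whose recess has its shape, seated flat on the recess floor, the contactor standing upright as it does now (either way round will do for every part). Leave the red push button and the standing battery where they are, upright.

Things in the scene. Friction and masses are not known exactly. Their poses are not given: they have to be found in the camera images.
- contactor: Contactor (motor switching relay), loose: blocky part with a black base, light grey upper body and a small black button on top, 75 mm (its x) by 45 mm (its y) by 70 mm tall, standing upright, about 0.3 kg. Base 75 x 45 mm up to 30 mm; from 30 to 60 mm it is 56 mm (x) by 44 mm (y); the button, 30 x 24 mm, reaches 70 mm. Grip across y (44 mm). Origin: centre of the underside; z up.
- terminal_strip: Cream six-way screw terminal strip, loose: 22 mm (its x) by 70 mm (its y) by 18 mm tall, lying flat, about 0.05 kg. Grip across x. Origin: centre of the underside; z up.
- tape_red: Roll of red tape lying flat, loose: outer diameter 53 mm, 18 mm tall, with a hole in the middle, about 0.035 kg. Grip across the outside. Origin: centre of the underside; z (the roll's axis) up. (The larger black roll near the desk's front edge is fixed clutter.)
- torch: Small black torch lying flat, loose; it does not roll: 116 mm long along its y, 30 mm wide (x) and 30 mm tall at the head end (-y) and middle, 22 mm at the tail (+y, from 13 mm past the origin on); about 0.11 kg, balanced near its middle. Grip across x at the middle (30 mm). Origin: centre of the underside, mid-length; z up.
- tray_contactor: Fixed flat black kit tray, 8 mm thick, with one wide rectangular recess, 91 mm (its x) by 61 mm (its y), 5 mm deep, floor 3 mm above the desk, walls upright. The floor is yellow with a grey silhouette of the contactor (75 x 45 mm) in the middle. 8 mm of play on every side of the part. Origin: centre of the underside; z up. Tray 107 x 77 mm. x runs along the long side of tray and recess; the tray may lie turned up to 0.3 rad from world x.
- tray_terminal: Fixed flat black kit tray, 8 mm thick, with one narrow short rectangular recess, 86 mm (its x) by 38 mm (its y), 5 mm deep, floor 3 mm above the desk, walls upright. The floor is yellow with a grey silhouette of the terminal strip (70 x 22 mm) in the middle. 8 mm of play on every side of the part. Origin: centre of the underside; z up. Tray 102 x 54 mm. x runs along the long side of tray and recess; the tray may lie turned up to 0.3 rad from world x.
- tray_tape: Fixed flat black kit tray, 8 mm thick, with one round recess, 69 mm across, 5 mm deep, floor 3 mm above the desk, walls upright. The floor is yellow with a grey silhouette of the tape roll (53 mm across) in the middle. 8 mm of play on every side of the part. Origin: centre of the underside; z up. Tray 85 x 85 mm.
- tray_torch: Fixed flat black kit tray, 8 mm thick, with one long rectangular recess, 132 mm (its x) by 46 mm (its y), 5 mm deep, floor 3 mm above the desk, walls upright. The floor is yellow with a grey silhouette of the torch (116 x 30 mm) in the middle. 8 mm of play on every side of the part. Origin: centre of the underside; z up. Tray 148 x 62 mm. x runs along the long side of tray and recess; the tray may lie turned up to 0.3 rad from world x.
- stop_button: Bystander, loose: panel push button with a red mushroom head, 40 mm across, 60 mm tall, standing head up on its narrow foot, just in front of a tall fixed paper rack (over 0.6 m high, from about x = 0.62 m on and to the right of y = -0.17 m): bring the arm round the front of that rack, not through it. Origin: centre of the underside; z up. Easily knocked over; leave it alone.
- battery_1: Bystander, loose: red and white battery cell, 15 mm across, 50 mm tall, standing on end. Origin: centre of the underside; z up. Easily knocked over; leave it alone.

How it is judged (in metres and radians):
At the end, for the whole second after the job is handed in: Each of the four parts rests released in its own tray: within 12 mm of the tray's centre from above, on the recess floor (underside under 5.5 mm above the tray's), within 0.05 rad of flat, and (all but the roll) long axis within 0.3 rad of the tray's, either way round (horizontal distance between contactor and tray_contactor below 0.012 m and z of contactor in the frame of tray_contactor below 0.0055 m and angle between each of contactor, terminal_strip, tape_red, torch's own z axis and vertical below 0.05 rad and linear speed of each of contactor, terminal_strip, tape_red, torch below 0.02 m/s and angle between the x axis of contactor and the x axis of tray_contactor, either way round below 0.3 rad and horizontal distance between terminal_strip and tray_terminal below 0.012 m and z of terminal_strip in the frame of tray_terminal below 0.0055 m and angle between the y axis of terminal_strip and the x axis of tray_terminal, either way round below 0.3 rad and horizontal distance between tape_red and tray_tape below 0.012 m and z of tape_red in the frame of tray_tape below 0.0055 m and horizontal distance between torch and tray_torch below 0.012 m and z of torch in the frame of tray_torch below 0.0055 m and angle between the y axis of torch and the x axis of tray_torch, either way round below 0.3 rad); the robot touches nothing.
It fails at once if the red mushroom push button is knocked over or shifted by more than 30 mm (distance of stop_button from where it was at the start of the episode above 0.03 m or angle between stop_button's own z axis and vertical above 0.5 rad).
It fails at once if the standing battery is knocked over or shifted by more than 30 mm (distance of battery_1 from where it was at the start of the episode above 0.03 m or angle between battery_1's own z axis and vertical above 0.5 rad).
It also fails if it takes over 104 s, if anything falls off the work surface, if the arm or the gripper's body presses on something with over 40 N, if the wrist force passes 120 N, or if a joint passes its speed limit or range.

## Working session

There is one attempt and no reset: what is moved stays moved. The work goes in short steps, Python scripts to look and compute and a shell command to move; the robot and the scene stay as the last step left them, time stands still between calls to the robot, and variables do not carry over. Pictures are saved under pics/ and viewed, at most 14 in all, crops included, and the job is handed in when it is done.

```bash
mkdir -p pics; ls; cat > h.py <<'E'
import cv2,numpy as np
from cell import sensors,get_image,camera_params,order
from scipy.spatial.transform import Rotation as R
def snap(name,fn,crop=None,scale=1):
    p=camera_params(name); im=get_image(name)
    cv2.imwrite('pics/raw_'+fn,im)
    np.savez('pics/'+fn+'.npz',**{k:np.array(p[k],float) for k in('mtx','D','rvec','tvec')})
    if crop: x0,y0,x1,y1=crop; im=im[y0:y1,x0:x1]
    if scale!=1: im=cv2.resize(im,None,fx=scale,fy=scale,interpolation=cv2.INTER_CUBIC)
    cv2.imwrite('pics/'+fn,im)
def w(fn,uv,z):
    p=np.load('pics/'+fn+'.npz'); uv=np.array(uv,float).reshape(-1,1,2)
    n=cv2.undistortPoints(uv,p['mtx'],p['D']).reshape(-1,2)
    Rm=cv2.Rodrigues(p['rvec'])[0]; c=-Rm.T@p['tvec'].ravel()
    d=np.c_[n,np.ones(len(n))]@Rm
    return c+d*((np.asarray(z)-c[2])/d[:,2])[:,None]
def st():
    s=sensors.read_state(); return s
def go(x,y,yaw=None,z=None):
    "shift in tool axes (cm,deg) from current pose"
    s=st(); p=np.array(s['eef_pos']); r=R.from_euler('xyz',s['tool_rot'])
    t=np.array([x,y,p[2] if z is None else z]); d=r.inv().apply(t-p)/10
    xa=r.as_matrix()[:,0]; a=np.arctan2(xa[1],xa[0])
    # tool z down: +turn about tool z = -world yaw
    turn=0 if yaw is None else np.degrees((a-yaw+np.pi/2)%np.pi-np.pi/2)
    print('shift',d.round(2),'turn',round(turn,1),'n>=',round(max(np.linalg.norm(d)/4.17,abs(turn)/7.16),1))
E
python3 - <<'E'
from h import *
s=st();print(s)
snap('top','top0.png');snap('side','side0.png')
for c in('top','side'):
  p=camera_params(c);Rm=cv2.Rodrigues(np.array(p['rvec'],float))[0];print(c,-Rm.T@np.array(p['tvec']).ravel())
E
```

```text
pics
{'clock': 0.0, 'qpos': array([-1.36581141,  0.62934249,  0.03841724,  1.51835832, -0.02697318,
        0.99630832, -0.02002153]), 'qd': array([-0.00012048,  0.00034636, -0.00079549, -0.00104598,  0.00180402,
        0.00161247,  0.00110884]), 'tau': array([-1.61777907e-04, -5.63410842e+01,  1.22618929e+00, -1.93442005e+01,
        1.09494198e-02,  1.07235930e-02, -3.86117080e-06]), 'eef_pos': array([173.66593782, 625.72381591, 230.39410047]), 'tool_rot': array([-3.13969382e+00,  3.27841445e-05,  2.87082104e+00]), 'force': array([ 0.63495433, -0.53170236, -0.08332441]), 'torque': array([ 0.00772135,  0.00197665, -0.02488471]), 'gripper_force': 0.0, 'width': 85.68908185105515}
top [460.85808329 -20.23211812 884.79324564]
side [333.74742294 791.29364351 487.24315983]
```

View pics/top0.png

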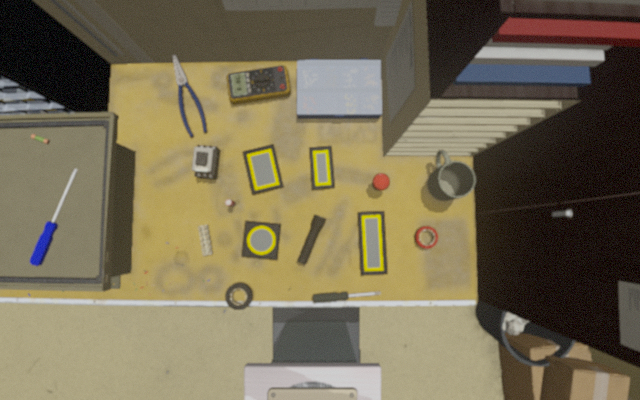

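View pics/side0.png

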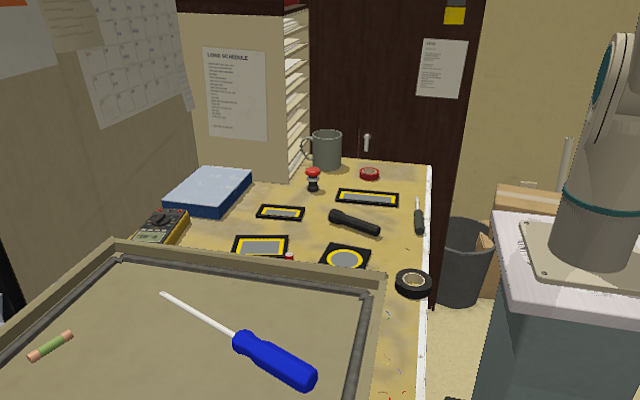

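The top view shows the contactor at (205,162), battery (230,204), strip (205,240), torch (311,240), red tape (426,237) and button (381,182). The trays are at (263,169) contactor, (321,168) terminal, (261,240) tape and (372,242) torch. Next I'll enlarge that area.

```bash
python3 - <<'E'
from h import *
im=cv2.imread('pics/raw_top0.png')[140:285,190:450]
cv2.imwrite('pics/c1.png',cv2.resize(im,None,fx=3,fy=3,interpolation=cv2.INTER_CUBIC))
E
```

```text
(no output)
```

View pics/c1.png

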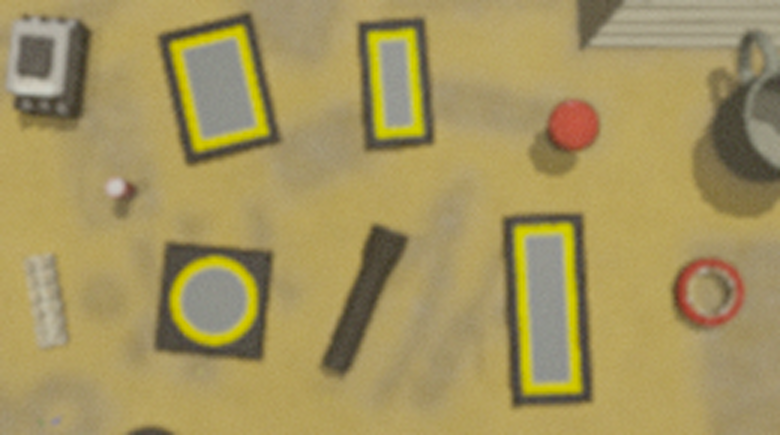

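```bash
python3 - <<'E'
from h import *
f='top0.png'
def c(p,z): return w(f,(np.array(p,float)+.5)/3-.5+[190,140],z)
for n,p,z in [('tcont',[(160,36),(250,14),(279,142),(190,162)],8),('tterm',[(360,24),(423,18),(433,142),(368,149)],8),('ttape',[(168,243),(271,251),(262,359),(156,349)],8),('ttorch',[(503,216),(581,213),(592,400),(514,405)],8),
 ('contTop',[(15,18),(72,22),(66,98),(8,95)],60),('strip',[(27,256),(53,252),(66,344),(38,348)],18),('torch',[(375,226),(407,238),(343,377),(322,368)],18)]:
  q=c(p,z)[:,:2]; e=(q[0]+q[1]-q[2]-q[3])/2; s=(q[0]+q[3]-q[1]-q[2])/2
  print(n,q.mean(0).round(1),'L',np.linalg.norm(e).round(),'W',np.linalg.norm(s).round(),'ang long from x',np.arctan2(e[1],e[0]).round(3))
for n,p,z in [('contbut',(36,57),70),('tape',(710,292),18),('battery',(116,187),50),('button',(573,126),60)]: print(n,c([p],z).round(1))
p=camera_params('wrist');Rm=cv2.Rodrigues(np.array(p['rvec'],float))[0]
cw=-Rm.T@np.array(p['tvec']).ravel();s=st();r=R.from_euler('xyz',s['tool_rot'])
print('cam in tool',r.inv().apply(cw-s['eef_pos']),'cam axes in tool',(r.inv().as_matrix()@Rm.T).round(2).tolist())
go(520,255,0.1)
E
```

```text
tcont [612.1 115.2] L 106.0 W 73.0 ang long from x 0.237
tterm [615.7 -25.3] L 101.0 W 51.0 ang long from x 0.068
ttape [443.9 117.8] L 84.0 W 83.0 ang long from x -0.09
ttorch [ 437.3 -143.2] L 147.0 W 61.0 ang long from x 0.045
contTop [626.9 243.7] L 59.0 W 44.0 ang long from x -0.056
strip [444.5 247.8] L 72.0 W 21.0 ang long from x 0.152
torch [442.7   1.7] L 117.0 W 22.0 ang long from x -0.398
contbut [[625.7 243.6  70. ]]
tape [[ 449.2 -268.4   18. ]]
battery [[529.8 186.4  50. ]]
button [[ 573.6 -157.    60. ]]
cam in tool [  75.70708418   -1.02384786 -142.11796997] cam axes in tool [[-0.0, -0.95, -0.3], [1.0, -0.0, 0.0], [-0.0, -0.3, 0.95]]
shift [-4.329e+01 -2.646e+01  4.000e-02] turn -21.2 n>= 12.2
```

```bash
python3 - <<'E'
from h import *
go(626,244,-0.056)
E
```

```text
shift [-5.380e+01 -2.469e+01  4.000e-02] turn -12.3 n>= 14.2
```

```bash
python3 -m inch '[[[-4,-1.8,0,-1],[-7.6,-3.5,0,-2],[-11.4,-5.2,0,-3],[-15.2,-7,0,-4],[-19,-8.7,0,-5],[-22.8,-10.5,0,-6],[-26.6,-12.2,0,-6],[-30.4,-14,0,-7]]]'
python3 -m inch '[[[-3.8,-1.9,0,-1],[-7.6,-3.8,0,-2],[-11.4,-5.7,0,-3],[-15,-7.5,0,-4],[-19,-9,0,-5],[-22,-10,0,-5],[-22,-10,0,-5]]]'
python3 - <<'E'
from h import *
go(626,244,-0.056)
E
```

```text
clock: 0.77
eef_pos: [429.5, 409.3, 231.0]
tool_rot: [-3.141, -0.0, 2.993]
force: [0.6, 0.6, 0.0]
width: 85.5
gripper_force: 0.0
clock: 1.35
eef_pos: [638.1, 271.1, 230.3]
tool_rot: [-3.137, 0.005, 3.07]
force: [-0.0, -2.6, 0.1]
width: 85.3
gripper_force: 0.0
shift [ 1.01 -2.79  0.01] turn -0.9 n>= 0.7
```

```bash
python3 -m inch '[[[1,-2.8,3,-1],[1,-2.8,6,-1],[1,-2.8,8,-1],[1,-2.8,8,-1],[1,-2.8,8,-1]]]'
python3 - <<'E'
from h import *
snap('wrist','w1.png')
E
```

```text
clock: 1.77
eef_pos: [618.3, 252.2, 150.2]
tool_rot: [-3.141, -0.003, 3.098]
force: [-0.3, 0.1, 0.6]
width: 85.5
gripper_force: 0.0
```

View pics/w1.png

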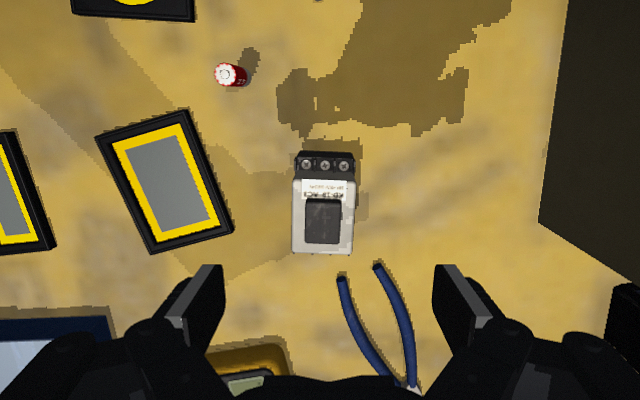

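The contactor's button spans (304–341, 198–243), and its grey body runs down to (291,253) and (352,255). The contactor tray's outer corners are (95,136), (189,108), (235,230) and (151,254). Battery top is at (226,74).

```bash
python3 - <<'E'
from h import *
f='w1.png'
for n,p,z in [('but',[(306,198),(341,199),(340,243),(304,242)],70),('tray',[(95,136),(189,108),(235,230),(151,254)],8),('grey',[(292,180),(355,180),(352,255),(291,253)],60),('bat',[(226,74)]*4,50)]:
  q=w(f,p,z)[:,:2]; e=(q[0]+q[1]-q[2]-q[3])/2;s=(q[0]+q[3]-q[1]-q[2])/2
  print(n,q.mean(0).round(1),np.linalg.norm(e).round(),np.linalg.norm(s).round(),np.arctan2(-e[1],-e[0]).round(3))
E
```

```text
but [625.2 247.2] 31.0 24.0 -0.081
tray [611.2 119.6] 106.0 79.0 0.228
grey [626.9 246.8] 54.0 43.0 -0.075
bat [529.6 189.5] 0.0 0.0 -3.142
```

```bash
python3 - <<'E'
from h import *
go(626,246.5,-0.075,29)
E
```

```text
shift [-0.66 -0.62 12.28] turn 1.8 n>= 3.0
```

```bash
python3 -m inch '[[[-0.7,-0.6,2.5,2],[-0.7,-0.6,5.5,2],[-0.7,-0.6,8.5,2],[-0.7,-0.6,11,2],[-0.7,-0.6,12.2,2],[-0.7,-0.6,12.2,2],[-0.7,-0.6,12.2,2]]]'
python3 -m inch '[[[0,0,0,0],[0,0,0,0],[0,0,0,0],[0,0,0,0],[0,0,0,0],[0,0,0,0],[0,0,0,0],[0,0,0,0]]]' 2
python3 - <<'E'
from h import *
go(611,118.5,0.23,120)
E
```

```text
clock: 2.4
eef_pos: [627.0, 246.7, 30.6]
tool_rot: [3.141, 0.002, 3.063]
force: [0.7, 0.5, 0.7]
width: 85.7
gripper_force: 0.0
clock: 3.07
eef_pos: [627.3, 246.6, 31.1]
tool_rot: [3.14, 0.003, 3.063]
force: [-1.8, -0.2, 6.5]
width: 43.1
gripper_force: 63.3
shift [  0.59 -12.88  -8.91] turn -17.7 n>= 3.8
```

```bash
python3 -m inch '[[[0,0,-2,0],[0,0,-4,0],[0.1,-2,-5,-4],[0.2,-4.5,-5,-8],[0.3,-7.5,-5,-12],[0.4,-10.3,-5,-16],[0.5,-12.9,-5,-18],[0.5,-12.9,-5,-18]]]'
python3 -m inch '[[[0,0,0,0],[0,0,0,0]]]'
python3 - <<'E'
from h import *
go(612,119,0.23,34.5)
snap('wrist','w2.png')
E
```

```text
clock: 3.73
eef_pos: [609.7, 107.9, 78.8]
tool_rot: [-3.135, -0.005, -2.913]
force: [0.3, -1.8, -4.2]
width: 43.2
gripper_force: 62.3
clock: 3.9
eef_pos: [610.8, 118.2, 79.2]
tool_rot: [3.141, 0.0, -2.907]
force: [-0.0, 0.8, -3.8]
width: 42.8
gripper_force: 62.3
shift [-0.13  0.05  4.47] turn 0.3 n>= 1.1
```

View pics/w2.png

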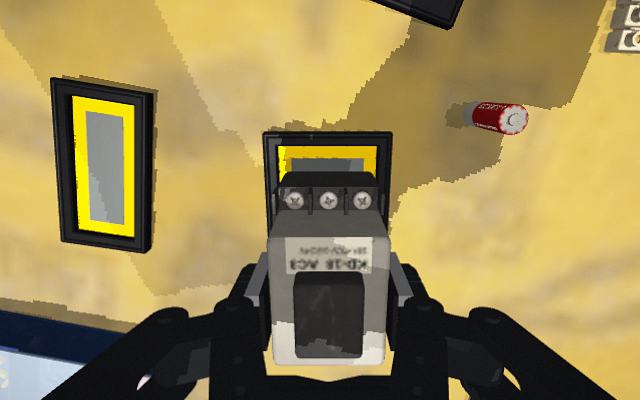

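The wrist view shows the contactor centred over its tray: recess edges at columns 278 and 377, part centre at about 328. I'll lower and release it.

```bash
python3 -m inch '[[[-0.1,0,1.5,0],[-0.1,0,3,0],[-0.1,0,4,0],[-0.1,0,4.4,0],[-0.1,0,4.4,0],[-0.1,0,4.4,0]]]'
python3 -m inch '[[[0,0,0,0],[0,0,0,0],[0,0,0,0],[0,0,0,0],[0,0,0,0],[0,0,-4,0],[0,0,-8,0],[0,0,-9,0]]]' 8.5
python3 - <<'E'
from h import *
go(444.5,250,0.152,130)
E
```

```text
clock: 4.45
eef_pos: [612.0, 118.9, 35.4]
tool_rot: [3.141, 0.0, -2.905]
force: [-1.0, -0.7, -3.7]
width: 42.8
gripper_force: 62.3
clock: 5.12
eef_pos: [615.4, 118.8, 130.7]
tool_rot: [3.141, 0.009, -2.907]
force: [1.0, 0.4, 0.7]
width: 85.2
gripper_force: 0.0
shift [13.56 16.74 -0.04] turn 4.8 n>= 5.2
```

```bash
python3 -m inch '[[[2.5,3.1,0,1],[5,6.2,0,2],[7.5,9.3,0,3],[10,12.4,0,4],[12.4,15.3,0,5],[13.7,16.9,0,5],[13.7,16.9,0,5],[13.7,16.9,0,5]]]'
python3 - <<'E'
from h import *
snap('wrist','w3.png')
E
```

```text
clock: 5.78
eef_pos: [438.7, 251.6, 125.7]
tool_rot: [3.141, 0.001, -2.99]
force: [-0.3, -0.4, 0.4]
width: 84.8
gripper_force: 0.0
```

View pics/w3.png

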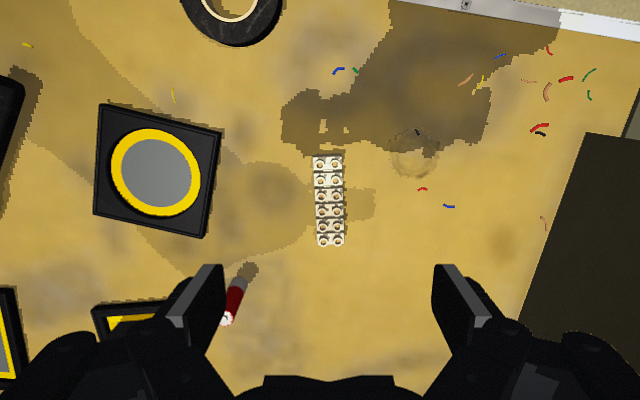

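The strip's corners are (312,157), (341,156), (345,245) and (317,246). The tape recess ellipse is centred near (156,172), and the battery is still standing.

```bash
python3 - <<'E'
from h import *
f='w3.png'
for n,p,z in [('strip',[(312,157),(341,156),(345,245),(317,246)],18),('ttape',[(99,103),(221,129),(204,238),(93,214)],8),('grey',[(156,172)]*4,3)]:
  q=w(f,p,z)[:,:2]; e=(q[0]+q[1]-q[2]-q[3])/2;s=(q[0]+q[3]-q[1]-q[2])/2
  print(n,q.mean(0).round(1),np.linalg.norm(e).round(),np.linalg.norm(s).round(),np.arctan2(-e[1],-e[0]).round(3))
go(446,250,0.14,4)
E
```

```text
strip [441.9 251.6] 69.0 21.0 0.199
ttape [442.  120.5] 86.0 86.0 -0.092
grey [442.  119.1] 0.0 0.0 -3.142
shift [-0.58 -0.13 12.17] turn 0.5 n>= 2.9
```

```bash
python3 - <<'E'
from h import *
go(442.5,251,0.18,7)
E
```

```text
shift [-0.25  0.02 11.87] turn -1.8 n>= 2.8
```

```bash
python3 -m inch '[[[-0.2,0,3,-2],[-0.2,0,6,-2],[-0.2,0,9,-2],[-0.2,0,11.2,-2],[-0.2,0,11.9,-2],[-0.2,0,11.9,-2],[-0.2,0,11.9,-2]]]'
python3 -m inch '[[[0,0,0,0],[0,0,0,0],[0,0,0,0],[0,0,0,0],[0,0,0,0],[0,0,0,0],[0,0,0,0],[0,0,0,0]]]' 0.5
python3 - <<'E'
from h import *
go(615,-23,0.07,110)
E
```

```text
clock: 6.42
eef_pos: [442.3, 250.0, 6.6]
tool_rot: [-3.141, 0.001, -2.96]
force: [1.2, 0.9, 0.3]
width: 84.9
gripper_force: 0.0
clock: 7.08
eef_pos: [441.6, 250.9, 7.1]
tool_rot: [3.141, 0.001, -2.959]
force: [-0.1, -0.6, 7.0]
width: 20.1
gripper_force: 59.2
shift [-12.08 -30.08 -10.29] turn 6.5 n>= 8.2
```

```bash
python3 -m inch '[[[0,0,-3,0],[0,0,-7,0],[-0.8,-2,-10,1],[-2,-5,-10.3,2],[-3.5,-8.6,-10.3,3],[-5,-12.3,-10.3,4],[-6.4,-16,-10.3,5],[-7.8,-19.5,-10.3,6]]]'
python3 -m inch '[[[-1.4,-3.5,0,0],[-2.9,-7,0,0],[-4.2,-10.5,0,0],[-4.2,-10.5,0,0],[-4.2,-10.5,0,0],[-4.2,-10.5,0,0]]]'
python3 - <<'E'
from h import *
go(615,-23,0.07,110)
snap('wrist','w4.png')
E
```

```text
clock: 7.75
eef_pos: [554.1, 70.9, 109.6]
tool_rot: [-3.141, 0.0, -3.064]
force: [0.6, 0.6, -1.6]
width: 19.9
gripper_force: 59.0
clock: 8.25
eef_pos: [602.9, -27.9, 109.1]
tool_rot: [3.141, -0.001, -3.064]
force: [-0.8, 0.8, -0.2]
width: 20.2
gripper_force: 59.0
shift [-1.24  0.4  -0.1 ] turn 0.5 n>= 0.3
```

View pics/w4.png

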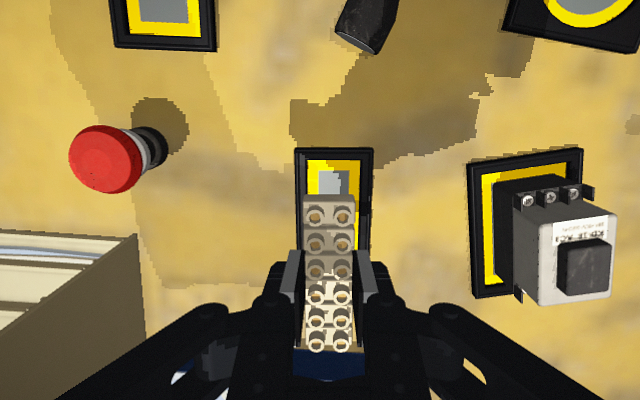

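The contactor sits in its tray. The terminal tray's near edge runs from (295,150) to (373,148), and the strip's near end from (303,196) to (355,195). The button is standing.

```bash
python3 - <<'E'
from h import *
f='w4.png'
a=w(f,[(295,150),(373,148)],8)[:,:2];b=w(f,[(303,196),(355,195)],120)[:,:2]
u=np.array([np.cos(.07),np.sin(.07)])
print('tray',a,a.mean(0)+51*u,'strip end',b,b.mean(0)+35*u)
go(*(np.array(st()['eef_pos'][:2])+ (a.mean(0)+51*u)-(b.mean(0)+35*u)),0.07,10.5)
E
```

```text
tray [[567.93410706 -54.33141638]
 [562.49463624  -1.29452434]] [616.08947266 -24.24588515] strip end [[566.65398122 -41.48658833]
 [564.73384182 -21.62945373]] [600.60819653 -29.11002138]
shift [-1.59  0.35  9.86] turn 0.6 n>= 2.4
```

```bash
python3 -m inch '[[[-1.6,0.35,2.5,0],[-1.6,0.35,5,0],[-1.6,0.35,7.5,0],[-1.6,0.35,9,0],[-1.6,0.35,9.85,0],[-1.6,0.35,9.85,0],[-1.6,0.35,9.85,0]]]'
python3 -m inch '[[[0,0,0,0],[0,0,0,0],[0,0,0,0],[0,0,0,0],[0,0,0,0],[0,0,-4,0],[0,0,-8,0],[0,0,-12,0]]]' 6
python3 - <<'E'
from h import *
go(445,0,-0.398,130)
E
```

```text
clock: 8.88
eef_pos: [619.0, -21.6, 11.0]
tool_rot: [3.141, -0.0, -3.061]
force: [-0.3, -0.4, -1.1]
width: 20.0
gripper_force: 60.9
clock: 9.55
eef_pos: [618.3, -23.6, 131.2]
tool_rot: [3.141, -0.002, -3.063]
force: [1.5, -0.5, -0.1]
width: 60.5
gripper_force: 0.0
shift [17.09  3.71  0.17] turn 27.3 n>= 4.2
```

```bash
python3 -m inch '[[[3,0.7,0,5],[6.5,1.4,0,10],[10,2.2,0,15],[13.5,3,0,20],[16,3.5,0,25],[17.1,3.7,0,27],[17.1,3.7,0,27],[17.1,3.7,0,27]]]' 8
python3 - <<'E'
from h import *
snap('wrist','w5.png')
E
```

```text
clock: 10.22
eef_pos: [446.6, 0.1, 131.2]
tool_rot: [3.141, 0.001, 2.75]
force: [1.1, 0.1, -0.6]
width: 80.0
gripper_force: 0.0
```

View pics/w5.png

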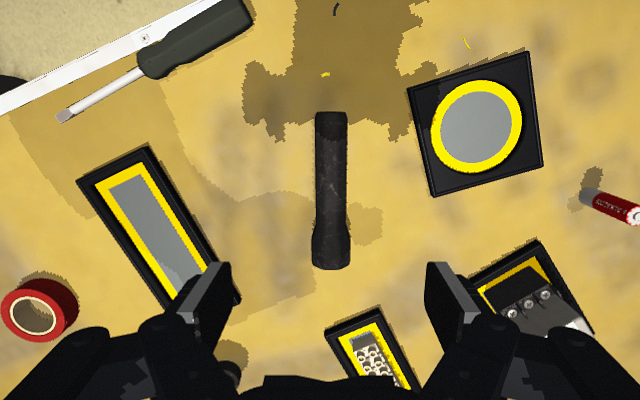

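The torch lies along the tool axis, tail end at (332,112), head end at (331,268). The strip is seated in its tray at the bottom of the view. The torch tray is at left and the red tape at (38,308).

```bash
python3 - <<'E'
from h import *
f='w5.png'
q=w(f,[(332,112),(331,268)],[15,13])[:,:2];d=q[1]-q[0];m=q.mean(0)
print(q,np.linalg.norm(d),np.arctan2(d[1],d[0]),m)
print('tape',w(f,[(38,303)],18))
go(*m,np.arctan2(d[1],d[0]),10)
E
```

```text
[[391.29003208  24.80705552]
 [505.05950988 -22.73979404]] 123.30529989365795 -0.3958608884894279 [448.17477098   1.03363074]
tape [[ 439.90581492 -255.90879611   18.        ]]
shift [ 0.02  0.11 12.12] turn 0.2 n>= 2.9
```

```bash
python3 -m inch '[[[-0.3,0.1,3,0],[-0.3,0.1,6,0],[-0.3,0.1,9,0],[-0.3,0.1,11.4,0],[-0.3,0.1,12.2,0],[-0.3,0.1,12.2,0],[-0.3,0.1,12.2,0]]]'
python3 -m inch '[[[0,0,0,0],[0,0,0,0],[0,0,0,0],[0,0,0,0],[0,0,0,0],[0,0,0,0],[0,0,0,0]]]' 1.5
python3 - <<'E'
from h import *
go(441,-141,0.05,90)
E
```

```text
clock: 10.85
eef_pos: [449.3, -1.7, 10.0]
tool_rot: [-3.137, -0.002, 2.749]
force: [0.8, -1.0, -0.7]
width: 79.7
gripper_force: 0.0
clock: 11.43
eef_pos: [448.0, -1.4, 11.7]
tool_rot: [-3.137, -0.002, 2.75]
force: [0.5, -0.1, 6.3]
width: 28.7
gripper_force: 60.1
shift [ -4.67 -13.21  -7.77] turn -25.3 n>= 3.8
```

```bash
python3 -m inch '[[[0,0,-3,0],[-0.2,-0.5,-6,-2],[-0.8,-2.5,-7.8,-6],[-1.7,-5,-7.8,-11],[-2.8,-8,-7.8,-16],[-3.8,-11,-7.8,-21],[-4.6,-13.2,-7.8,-25],[-4.6,-13.2,-7.8,-25]]]'
python3 -m inch '[[[0,0,0,0],[0,0,0,0],[0,0,0,0]]]'
python3 - <<'E'
from h import *
go(441,-141,0.05,90)
snap('wrist','w6.png')
E
```

```text
clock: 12.1
eef_pos: [437.7, -147.1, 89.0]
tool_rot: [-3.135, -0.009, -3.104]
force: [-0.6, -0.3, -1.9]
width: 28.9
gripper_force: 60.1
clock: 12.35
eef_pos: [439.8, -139.4, 89.7]
tool_rot: [-3.139, -0.006, -3.096]
force: [-0.4, -0.2, -1.3]
width: 28.8
gripper_force: 60.1
shift [-0.11 -0.17 -0.03] turn -0.2 n>= 0.0
```

View pics/w6.png

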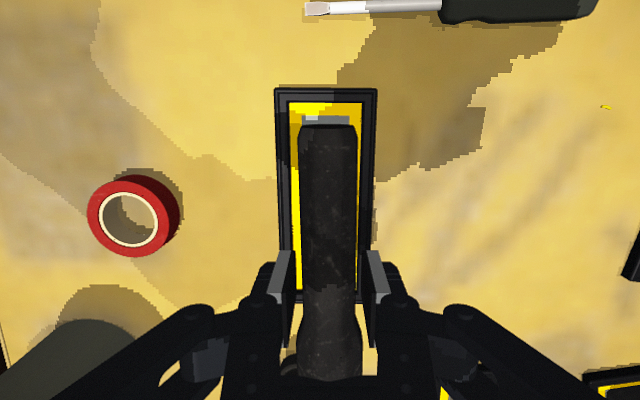

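The torch tray's near edge runs from (275,88) to (377,89). The torch tail end spans 298–355 at row 124, held above the tray. The red tape's top face is centred near (128,218).

```bash
python3 - <<'E'
from h import *
f='w6.png'
a=w(f,[(275,88),(377,89)],8)[:,:2]
u=np.array([np.cos(.045),np.sin(.045)])
t=a.mean(0)+74*u
print('tray',a,t)
for z in(85,93):
  b=w(f,[(298,124),(355,124)],z)[:,:2]; print('torch',b,b.mean(0)+58*u)
c=b.mean(0)+58*u
go(*(np.array(st()['eef_pos'][:2])+t-c),0.045,15.3)
print('tape',w(f,[(128,218)],18))
E
```

```text
tray [[ 363.80824357 -175.95477539]
 [ 361.65323507 -114.82760949]] [ 436.65582696 -142.0623162 ]
torch [[ 377.5857928  -155.47231139]
 [ 376.55214229 -132.40880334]] [ 435.01025246 -141.33143815]
torch [[ 376.88211275 -154.8190363 ]
 [ 375.90462707 -133.00871598]] [ 434.33465482 -141.30475692]
shift [-0.27 -0.06  7.44] turn 0.1 n>= 1.8
tape [[ 447.18724432 -268.06062935   18.        ]]
```

```bash
python3 -m inch '[[[-0.2,-0.1,2.5,0],[-0.2,-0.1,5,0],[-0.2,-0.1,6.8,0],[-0.2,-0.1,7.45,0],[-0.2,-0.1,7.45,0],[-0.2,-0.1,7.45,0]]]'
python3 -m inch '[[[0,0,0,0],[0,0,0,0],[0,0,0,0],[0,0,0,0],[0,0,0,0],[0,0,-4,0],[0,0,-8,0],[0,0,-11,0]]]' 8
python3 - <<'E'
from h import *
go(447.5,-267,0,90)
E
```

```text
clock: 12.9
eef_pos: [441.7, -140.7, 15.3]
tool_rot: [-3.138, -0.006, -3.095]
force: [1.1, -0.1, -2.1]
width: 28.7
gripper_force: 61.5
clock: 13.57
eef_pos: [441.9, -141.1, 127.0]
tool_rot: [-3.139, -0.006, -3.097]
force: [0.0, 0.5, 0.1]
width: 80.2
gripper_force: 0.0
shift [ -0.02 -12.59   3.73] turn 2.6 n>= 3.1
```

```bash
python3 -m inch '[[[0,-3.5,0,2],[0,-7.5,0,2],[0,-11,0,2],[0,-12.6,1,2],[0,-12.6,4,2],[0,-12.6,7.5,2],[0,-12.6,7.5,2],[0,-12.6,7.5,2]]]' 8.5
python3 - <<'E'
from h import *
go(447.5,-267.5,0,8)
snap('wrist','w7.png')
E
```

```text
clock: 14.23
eef_pos: [445.7, -266.6, 49.5]
tool_rot: [-3.14, -0.009, -3.132]
force: [0.5, -0.0, 0.7]
width: 85.1
gripper_force: 0.0
shift [-0.22 -0.09  4.15] turn 0.6 n>= 1.0
```

View pics/w7.png

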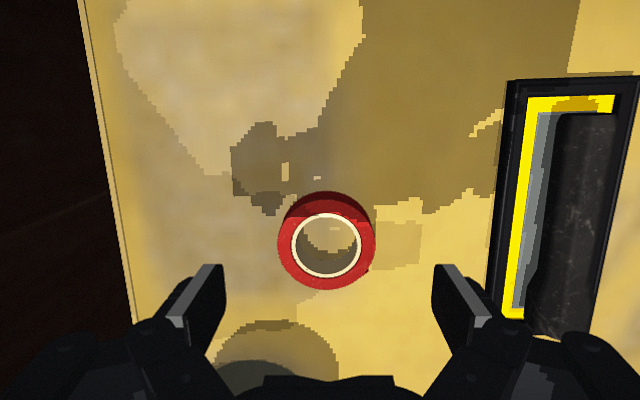

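The tape's top face is centred near (326,246), between the fingers. The torch is in its tray, and I'll check it again later.

```bash
python3 - <<'E'
from h import *
t=w('w7.png',[(326,246)],18)[0]; print(t)
go(t[0],t[1],0,8)
E
```

```text
[ 448.5800169  -268.82513204   18.        ]
shift [-0.16 -0.19  4.29] turn 0.6 n>= 1.0
```

```bash
python3 -m inch '[[[-0.2,-0.2,1.5,0],[-0.2,-0.2,3,0],[-0.2,-0.2,4.25,0],[-0.2,-0.2,4.25,0],[-0.2,-0.2,4.25,0]]]'
python3 -m inch '[[[0,0,0,0],[0,0,0,0],[0,0,0,0],[0,0,0,0],[0,0,0,0],[0,0,0,0],[0,0,0,0]]]' 4
python3 - <<'E'
from h import *
go(442.7,119.5,-0.09,110)
E
```

```text
clock: 14.7
eef_pos: [449.9, -269.7, 9.5]
tool_rot: [-3.137, -0.004, -3.132]
force: [0.2, 0.7, -0.3]
width: 84.7
gripper_force: 0.0
clock: 15.28
eef_pos: [449.6, -270.0, 9.8]
tool_rot: [-3.137, -0.004, -3.132]
force: [-1.7, 1.1, 11.5]
width: 48.5
gripper_force: 59.9
shift [  0.36  38.91 -10.22] turn 5.7 n>= 9.6
```

```bash
python3 -m inch '[[[0,0,-3,0],[0,0,-7,0],[0,2,-10.2,0],[0,5,-10.2,1],[0,9,-10.2,2],[0.1,13,-10.2,3],[0.2,17,-10.2,4],[0.2,21,-10.2,5]]]'
python3 -m inch '[[[0,4,0,0],[0,8,0,0],[0,12,0,0],[0,16,0,0],[0,18,0,0],[0,18,0,0],[0,18,0,0],[0,18,0,0]]]'
python3 - <<'E'
from h import *
go(442.7,119.5,-0.09,110)
snap('wrist','w8.png')
E
```

```text
clock: 15.95
eef_pos: [445.1, -58.2, 109.9]
tool_rot: [-3.137, -0.004, 3.062]
force: [0.3, 0.4, 0.1]
width: 48.7
gripper_force: 62.3
clock: 16.62
eef_pos: [459.3, 118.7, 108.6]
tool_rot: [-3.136, -0.005, 3.063]
force: [0.2, -0.9, 0.4]
width: 48.0
gripper_force: 62.2
shift [ 1.66 -0.05 -0.13] turn 0.6 n>= 0.4
```

View pics/w8.png

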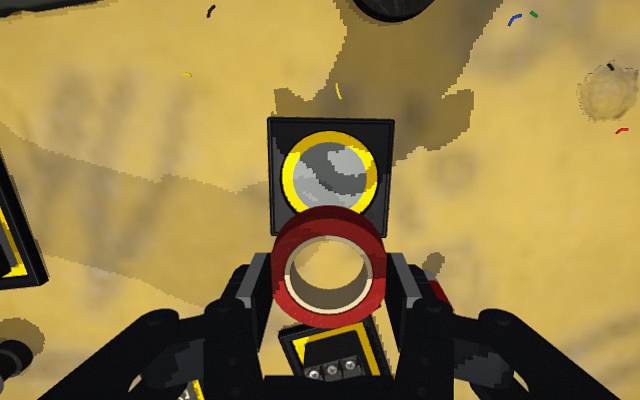

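The roll is held centred, with its ring centre near (328,275). The tape tray's corners are (268,118), (394,119), (388,237) and (270,237).

```bash
python3 - <<'E'
from h import *
f='w8.png'
t=w(f,[(268,118),(394,119),(388,237),(270,237)],8)[:,:2].mean(0);t2=w(f,[(330,177)],3)[0,:2]
b=w(f,[(328,275)],118)[0,:2];print(t,t2,b)
go(*(np.array(st()['eef_pos'][:2])+t-b),-0.09,13)
E
```

```text
[443.62276337 119.60432706] [442.14081574 119.78401676] [457.02373358 117.82241936]
shift [1.3  0.12 9.56] turn 0.6 n>= 2.3
```

```bash
python3 -m inch '[[[1.35,-0.15,0,0],[1.35,-0.15,3,0],[1.35,-0.15,6,0],[1.35,-0.15,8.5,0],[1.35,-0.15,9.55,0],[1.35,-0.15,9.55,0],[1.35,-0.15,9.55,0]]]'
python3 -m inch '[[[0,0,0,0],[0,0,0,0],[0,0,0,0],[0,0,0,0],[0,0,-1,0],[0,0,-4,0],[0,0,-8,0],[0,0,-12,0]]]' 8
python3 -m inch '[[[3,2,-4,0],[6,6,-6,0],[6,10,-6,0],[6,14,-6,0],[6,18,-6,0],[6,20,-6,0],[6,20,-6,0]]]'
python3 - <<'E'
from h import *
snap('top','t2.png')
im=cv2.imread('pics/raw_t2.png')[140:285,190:450]
cv2.imwrite('pics/c2.png',cv2.resize(im,None,fx=3,fy=3,interpolation=cv2.INTER_CUBIC))
E
```

```text
clock: 17.25
eef_pos: [445.1, 117.5, 12.7]
tool_rot: [-3.136, -0.006, 3.061]
force: [0.7, 0.9, 0.3]
width: 48.5
gripper_force: 86.9
clock: 17.92
eef_pos: [445.0, 119.3, 134.2]
tool_rot: [-3.137, -0.008, 3.064]
force: [1.1, 0.1, -0.9]
width: 80.2
gripper_force: 0.0
clock: 18.5
eef_pos: [401.4, 332.6, 194.1]
tool_rot: [3.136, -0.004, 3.071]
force: [0.4, 1.1, 0.2]
width: 80.1
gripper_force: 0.0
```

View pics/c2.png

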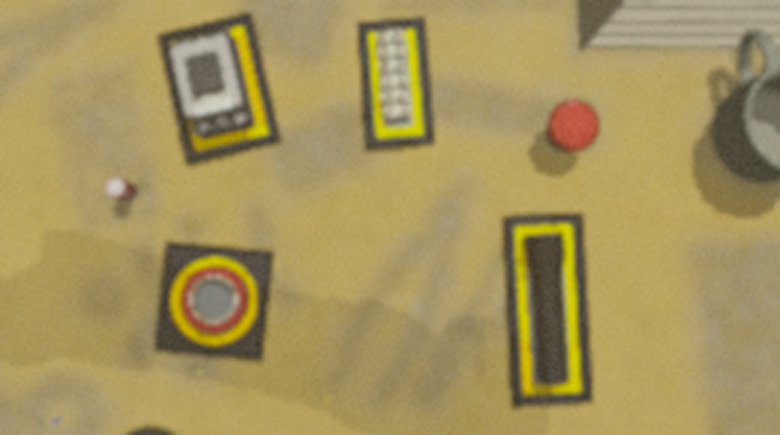

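All four parts sit inside their recesses. The roll is at (214,298), the torch at about (546,310), and the strip and contactor look slightly off centre. I'll check those offsets with numbers.

```bash
python3 - <<'E'
from h import *
f='t2.png'
def c(p,z): return w(f,(np.array(p,float)+.5)/3-.5+[190,140],z)
for n,p,z in [('contactor t(612,115.2)',[(190,54),(222,48),(230,91),(196,98)],73),('strip t(615.7,-25.3)',[(378,29),(402,27),(412,125),(386,128)],21),('tape t(443.9,117.8)',[(214,299)]*4,21),('torch t(437.3,-143.2)',[(526,237),(561,236),(566,383),(534,385)],18)]:
  q=c(p,z)[:,:2];e=(q[0]+q[1]-q[2]-q[3])/2
  print(n,q.mean(0).round(1),np.linalg.norm(e).round(),np.arctan2(e[1],e[0]).round(3))
im=cv2.imread('pics/raw_t2.png')[145:200,240:340]
cv2.imwrite('pics/c3.png',cv2.resize(im,None,fx=8,fy=8,interpolation=cv2.INTER_CUBIC))
E
```

```text
contactor t(612,115.2) [612.5 112.8] 33.0 0.17
strip t(615.7,-25.3) [618.1 -24.1] 79.0 0.086
tape t(443.9,117.8) [445.2 115.9] 0.0 0.0
torch t(437.3,-143.2) [ 436.1 -141.2] 114.0 0.031
```

View pics/c3.png

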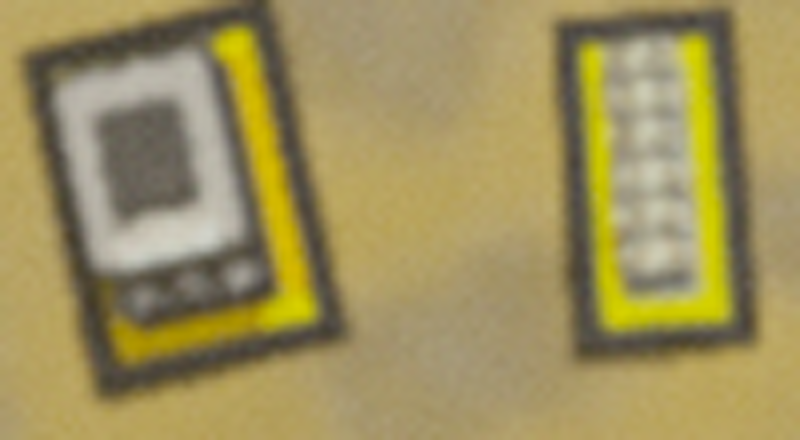

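```bash
python3 - <<'E'
from h import *
go(600,50,0,150)
E
```

```text
shift [-21.86 -26.28   4.23] turn -4.2 n>= 8.3
```

```bash
python3 -m inch '[[[-2.7,-3.2,0,0],[-5.4,-6.4,0,0],[-8.1,-9.7,0,0],[-10.8,-13,0,0],[-13.5,-16.2,0,-1],[-16.2,-19.5,0,-2],[-18.9,-22.7,1,-3],[-21.8,-26.2,2,-4]]]'
python3 -m inch '[[[0,0,2,0],[0,0,2,0],[0,0,2,0],[0,0,2,0]]]'
python3 - <<'E'
from h import *
snap('wrist','w9.png',(60,60,620,400),1.4)
E
```

```text
clock: 19.22
eef_pos: [594.1, 49.4, 174.9]
tool_rot: [-3.137, -0.005, 3.132]
force: [1.2, 0.2, -0.6]
width: 80.2
gripper_force: 0.0
clock: 19.55
eef_pos: [592.8, 54.1, 155.5]
tool_rot: [-3.139, -0.005, 3.135]
force: [0.3, 0.4, 0.2]
width: 80.2
gripper_force: 0.0
```

View pics/w9.png

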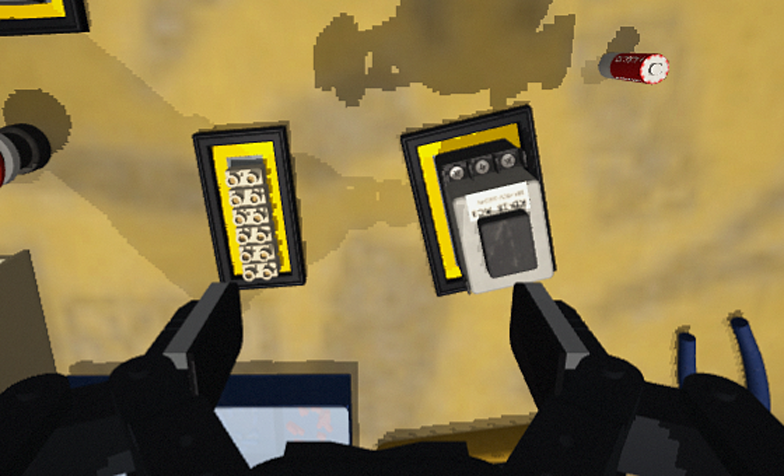

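```bash
python3 - <<'E'
from h import *
f='w9.png'
k=lambda p:(np.array(p,float)+.5)/1.4-.5+[60,60]
print('tray',w(f,k([(193,134),(288,124),(306,283),(216,290)]),8)[:,:2].mean(0))
print('near top, far top',w(f,k([(245,171),(261,281)]),21)); print('near bottom',w(f,k([(246,168)]),3),'recess near/far',w(f,k([(244,145),(260,278)]),[8,8]))
im=cv2.imread('pics/raw_w9.png')[145:270,190:290]
cv2.imwrite('pics/c4.png',cv2.resize(im,None,fx=5,fy=5,interpolation=cv2.INTER_CUBIC))
E
```

```text
tray [614.64433465 -23.87222474]
near top, far top [[585.83487226 -21.91028767  21.        ]
 [655.10168159 -17.96158576  21.        ]]
near bottom [[588.4030298  -26.07898597   3.        ]] recess near/far [[573.29107733 -24.73029411   8.        ]
 [659.44103935 -21.8213443    8.        ]]
```

The strip is flat on the recess floor and about 6 mm off centre, inside the 12 mm limit. The other three are within about 3 mm, so I'm handing in.

```bash
python3 -c "
from cell import order
print(order.finish_job())"
```

```text
the job is handed in; nothing more can be done
None
```

I packed all four parts into their matching trays and handed the job in at about 20 s of robot time; by the images they sit flat, at most about 6 mm off centre, with the push button and battery left standing, but the hand-in returned no verdict.

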